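# Third hand at the trophy bench: press and hold a column to the fence

## Robot

A 6-joint arm with a two-finger parallel gripper is mounted at the origin on the work surface. World frame = base frame: x ahead of the robot, y to its left, z up, the work surface at z = 0. Lengths are in mm, angles in rad, forces in N, time in s.
With the tool pointing down it reaches from about 300 to 775 mm from the base axis. Payload 14.6 kg.
Tool frame: the origin (TCP) lies between the finger pads; the fingertips stand 11 mm ahead of it and the grasp point (between the pads) lies 8 mm behind it; z points along the fingers, y is the line along which they close (so a half turn about z gives the same grasp; the last joint's range is limited). The gripper opens to 94 mm and grips with 3 to 60 N. Pads are 16 mm wide; open, the fingers measure 119 mm over their backs; the gripper's body (75 mm by 177 mm) begins 78 mm behind the grasp point.
Start: joints at [1.191, 0.3, 1.521, -0, 1.321, -0.067], TCP at [169.245, 523.302, 188.646] pointing down, gripper open.
Joint ranges: [-3.03, 3.03], [-0.79, 2.21], [0.23, 2.52], [-1.04, 4.18], [0, 3.07], [-2.55, 2.55]. Speed limits (rad/s): [2.22, 2.22, 2.57, 3.14, 3.14, 3.14].

## Interface

Orientations are given as [roll, pitch, yaw] about the fixed x, y, z axes, in that order (R = Rz(yaw) Ry(pitch) Rx(roll)).
In Python, from cell import manip gives the robot as it stands. The module is installed in compiled form; this text tells all that it offers.
- The arm moves only by the tool arm_command, never from a script. Its argument "rows" is one flat list of numbers, 5 for each row, row after row: the shift along the world's x, y, z in mm, then the turn about the world's z in degrees, then the finger opening in mm, from 0 to 94. In form: [dx, dy, dz, twist, jaw, dx, dy, dz, twist, jaw, ...]. A call has 1 to 5 rows; each row shifts and turns the commanded pose from where the row before left it; what a row does not reach is not made up. A row lasts 1/8 s, in which the tool goes at most 62.5 mm and 10.7 degrees, less where a joint would pass 70% of its speed; a pose out of reach is approached as far as the arm can. A call is refused whole if a number of a shift passes 62.5 or a number of a turn 10.7, either way. A call with a gripper value outside its range is refused whole. The fingers move at their own pace and stop on an object; "newtons" is the grip in N (left out, the last holds). Time passes only in rows, so rows that do not move let the fingers close. It gives the time, the measured TCP pose, the force and the opening at its end, in the units of the state.
- manip.read_state(): the state, without advancing time (a new reading comes with each control period).
- manip.camera(name): name is "scene" or "top" or "wrist"; returns a dict with "image" (400x640x3 uint8, blue, green, red), "z_map" (400x640 float32, mm along the optical axis (not along the pixel's ray), 0 where there is no reading), "fx", "fy", "cx", "cy" (pixels), "pose" (4x4, takes a point from camera to world coordinates). Camera axes: x right, y down, z forward; pixel columns grow to the right and rows downward; lengths in mm; the calibration is good to about 2 mm. A picture is of the moment at which its call begins.
- manip.sign_off(): hands the job in, once; it reports no verdict.
The state is a dict: "clock": time; "joints": joint angles; "qd": joint speeds; "effort": joint torques, N m; "eef_pos": TCP position; "eef_rot": TCP orientation; "wrist_force": force on the tool from outside, world axes, zero at the start; "moment": the same for the moment, N m; "finger_gap": finger opening in mm.
Only numpy, scipy, OpenCV 4.12 (cv2) and the standard library are available. Lean on these libraries where they do the work, as an engineer would, in place of code of your own. Each camera call takes 0.05 s, during which the arm holds its last target. There are 200 camera calls.

## Task

Stand the trophy column that has the flat name-plate boss on the fixture's bed, turned so that the boss faces the sprung fence and is centred on its two guide bushes, and press it flat against the fence with a steady push of about 10 N, so that the fence's pointer stands between the two lines of the scale; never drive the fence to its hard end. Finish while still holding it there, upright and pressed, so that a colleague can drive the screws: do not let go. Leave the other things on the bench where they are.

Things in the scene. Friction and masses are not known exactly. Their poses are not given: they have to be found in the camera images.
- column: Trophy column to hold: upright round brass shaft, 40 mm diameter, on a black foot disc 56 mm diameter, 8 mm high; 125 mm tall plus a steel stud 8 mm across, 12 mm high; 0.3 to 0.65 kg. A flat rectangular name-plate boss stands out of one side of its lower part; above 60 mm the shaft is bare all round. Origin: centre of the underside; z up its axis, +x out of the boss's face, y across it.
- boss_face (a point): Centre of the flat face of the column's boss, between its two small screw holes: 33 mm from the column's axis along its +x, 36 mm above its underside. The boss is 36 mm wide and reaches from 12 to 60 mm above the underside. Axes as the column's.
- fixture: Screw-guide fixture fixed to the bench: aluminium bed, top 12 mm above the bench, on which stand a sprung fence and, behind it, a grey spring housing (56 mm high, x 87 to 127 mm). Origin on the bench; z up; +x is the way the fence is pushed back, y along the fence. Bed: x -80 to +130, y -100 to +100 mm; open in front of the fence, whose face at rest is at x = +30 mm.
- fence: Upright sprung steel fence plate, 110 mm wide (y), 12 mm thick, from 14 to 66 mm above the bench. Axes as the fixture's. Origin: bottom middle of its front face (towards the open bed). Two brass guide bushes sit 10 mm either side of its middle; at its +y end a dark pointer moves over a white scale strip.
- fence_face (a point): Middle of the fence's front face, midway between the two guide bushes, 48 mm above the bench (36 mm above the bed). Moves with the fence.
- fence_travel (a joint): How far the fence is pushed back, m: 0 out (at rest), 0.030 hard end. The spring resists with 2 N at 0 and 0.5 N more per mm (6 N at 0.008, 10 N at 0.016, 14 N at 0.024); friction about 0.3 N. The pointer is over the scale's first black line at 0.008 and over its second at 0.024.
- plain_column: Bystander: a second column of the same make and size (foot 56 mm, shaft 40 mm, 125 mm tall plus stud) but round all over, with no boss. Origin: centre of the underside.
- plinth: Bystander: a stepped marble plinth block, 70 x 70 mm, 44 mm high. Origin: centre of the underside.
- finished_cup: Bystander: a finished trophy cup on a black block 70 x 70 mm, 170 mm tall, with two handles. Origin: centre of the underside.
- screwdriver: Bystander: a screwdriver lying on the bench. Origin: middle of its underside.
- screw_jar: Bystander: a small glass jar with steel lid, 56 mm across, 70 mm high. Origin: centre of the underside.
- tape_roll: Bystander: a roll of clear tape lying flat, 90 mm across, 24 mm high. Origin: centre of the underside.
There are look-alikes about, which are no part of the job. Leave any blue or purple look-alike of the column alone.

How it is judged:
By the outcome, as a careful person would: the job done as asked, in the order asked, and still so for the second after the job is handed in, while the arm keeps its last pose, push and grip.
It also fails if it takes over 40 s, if anything falls off the work surface, if the arm or the gripper's body presses on something with over 40 N, if the wrist force passes 120 N, or if a joint passes its speed limit or range.

## Working session

There is one attempt and no reset: what is moved stays moved. The work goes in short steps, Python scripts to look and compute and a tool call to move; the robot and the scene stay as the last step left them, time stands still between calls to the robot, and variables do not carry over. Pictures are saved under pics/ and viewed, on a budget of 10 in all, crops included, one or two more only if the job needs it, and the job is handed in when it is done.

Besides the shell and the picture viewer there is one more tool, called after "Request:" as a command line: name --argument value ..., lists and objects as JSON in quotes. arm_command: Moves the arm, as the interface text tells. Its arguments: {"type":"object","properties":{"rows":{"type":"array","items":{"type":"number"}},"newtons":{"type":"number"}},"required":["rows"]}

```bash
mkdir -p pics
cat > h.py <<'E'
import numpy as np, cv2
from cell import manip
def cam(n):
    c=manip.camera(n); np.savez(f'pics/{n}.npz',**c); return c
def world(c):
    z=c['z_map']; v,u=np.mgrid[:z.shape[0],:z.shape[1]]
    P=np.stack([(u-c['cx'])*z/c['fx'],(v-c['cy'])*z/c['fy'],z],-1)
    T=np.array(c['pose']); W=P@T[:3,:3].T+T[:3,3]; W[z==0]=np.nan; return W
E
python3 - <<'E'
from h import *
for n in('scene','top'):
    c=cam(n); cv2.imwrite(f'pics/{n}1.png',c['image']); print(n,np.round(c['pose'],2).tolist(),c['fx'])
    if n=='top':
        W=world(c)
        for v in range(0,400,40): print([tuple(int(t) if t==t else -1 for t in W[v,u]) for u in range(0,640,80)])
print(manip.read_state())
E
```

```text
scene [[0.36, 0.76, -0.53, 1182.97], [0.93, -0.31, 0.2, -222.27], [-0.01, -0.57, -0.82, 1024.7], [0.0, 0.0, 0.0, 1.0]] 477.530419423756
top [[-0.0, -0.99, 0.16, 387.64], [-1.0, -0.0, -0.01, 7.81], [0.01, -0.16, -0.99, 1075.15], [0.0, 0.0, 0.0, 1.0]] 423.6827489744269
[(1631, 1474, -747), (1632, 1102, -744), (1642, 733, -754), (1643, 356, -750), (1646, -21, -750), (1648, -400, -747), (1646, -779, -739), (1647, -1159, -736)]
[(1431, 1452, -750), (1434, 1087, -752), (1434, 718, -747), (1439, 350, -750), (1444, -21, -754), (1444, -394, -749), (1446, -770, -748), (1450, -1149, -750)]
[(1236, 1430, -753), (845, 579, 92), (874, 408, 31), (891, 206, -1), (891, -9, 0), (893, -225, -1), (895, -444, -2), (805, -543, 191)]
[(1045, 1403, -748), (776, 622, 0), (762, 397, 41), (778, 202, -1), (778, -8, 2), (779, -221, 2), (781, -437, -3), (718, -546, 171)]
[(806, 1221, -535), (668, 613, -1), (668, 406, 0), (665, 197, 12), (669, -8, 0), (670, -219, -2), (670, -429, 0), (654, -601, 65)]
[(652, 1216, -554), (543, 538, 117), (563, 400, 0), (561, 194, 11), (563, -8, 0), (564, -215, -1), (564, -422, 0), 
[... 495 characters left out ...]
202, -2), (169, -398, -1), (169, -593, 0)]
{'clock': 0.1, 'joints': array([ 1.19139220e+00,  3.00390886e-01,  1.52152309e+00, -3.82413716e-05,
        1.32071549e+00, -6.66300021e-02]), 'qd': array([-0.00176979,  0.00018893, -0.00087121, -0.00040967, -0.00010932,
        0.00090006]), 'effort': array([-1.04050087e-04, -5.32651305e+01, -3.53280938e+01,  7.08749495e-02,
        2.34290538e-02, -1.23341772e-05]), 'eef_pos': array([169.16687196, 523.06491917, 188.15487518]), 'eef_rot': array([-3.14055568e+00, -3.20717537e-05,  2.82882800e+00]), 'wrist_force': array([ 0.87649825,  1.24459887, -0.05483626]), 'moment': array([-0.01613473,  0.01474662,  0.03434207]), 'finger_gap': 94.15893945709226}
```

View pics/scene1.png

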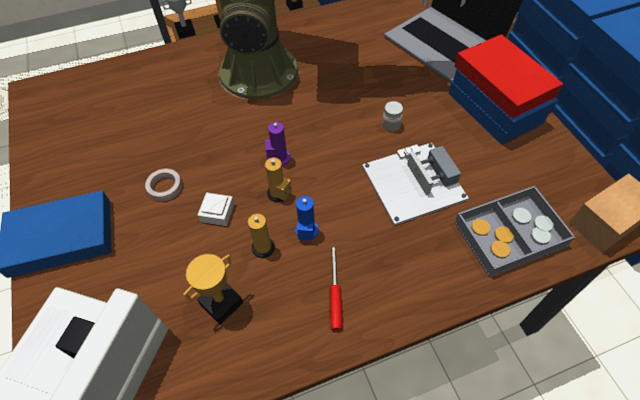

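View pics/top1.png

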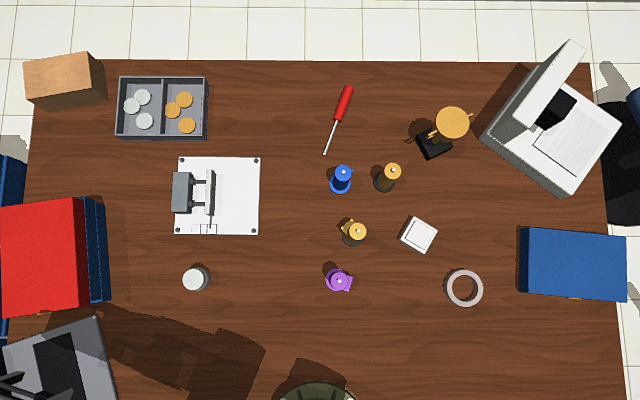

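Top view: the bossed brass column is at about (355,232) with its boss pointing up and left. The plain column is at (390,175). The fixture bed spans u 175–260, v 156–235, with the fence at u≈210 and the housing to its left, so fixture +x is roughly world +y.

```bash
cat > m.py <<'E'
from h import *
from scipy.optimize import least_squares
C={n:dict(np.load(f'pics/{n}.npz')) for n in('scene','top')}
for n,c in C.items():
    W=world(c); hsv=cv2.cvtColor(c['image'],cv2.COLOR_BGR2HSV)
    H=W[...,2]
    # column region
    T=np.array(c['pose'])
    def reg(x0,x1,y0,y1,z0,z1): return (W[...,0]>x0)&(W[...,0]<x1)&(W[...,1]>y0)&(W[...,1]<y1)&(H>z0)&(H<z1)
    m=reg(400,560,-130,0,8,150)
    print(n,'col region pts',m.sum())
    for z0,z1 in((10,30),(30,60),(64,118),(118,129),(130,140)):
        p=W[reg(400,560,-150,0,z0,z1)]
        if len(p): print(z0,len(p),p.mean(0).round(1),np.percentile(p,[2,98],axis=0).round(0).tolist())
    p=W[reg(400,560,-150,0,66,116)][:,:2]
    f=least_squares(lambda q:np.hypot(p[:,0]-q[0],p[:,1]-q[1])-20,p.mean(0),loss='soft_l1')
    print('axis',f.x.round(1),np.abs(f.fun).mean())
    a=f.x
    b=W[reg(a[0]-50,a[0]+50,a[1]-50,a[1]+50,14,63)]
    d=b[:,:2]-a; r=np.hypot(*d.T); k=r>24; an=np.degrees(np.arctan2(d[k,1],d[k,0]))
    print('boss n',k.sum(),'ang pct',np.percentile(an,[2,25,50,75,98]).round(0))
    t=b[b[:,2]>54]; d=t[:,:2]-a; r=np.hypot(*d.T); k=(r>23)&(r<40)
    if k.any(): q=d[k]; print('boss top mean',q.mean(0).round(1),'ang',np.degrees(np.arctan2(*q.mean(0)[::-1])).round(1),'proj max',r[k].max())
    # bed
    bed=reg(450,750,50,420,7,17).astype(np.uint8)
    bed=cv2.morphologyEx(bed,cv2.MORPH_OPEN,np.ones((3,3)))
    p=W[bed>0][:,:2].astype(np.float32); r=cv2.minAreaRect(p); print('bed rect',r)
    for z0,z1,l in((62,70,'fence top'),(52,60,'housing')):
        p=W[reg(450,750,100,420,z0,z1)]; 
        if len(p): print(l,len(p),cv2.minAreaRect(p[:,:2].astype(np.float32)),p.mean(0).round(1))
for n in C:
    c=C[n]; T=np.linalg.inv(c['pose'])
    def px(P): q=T[:3,:3]@P+T[:3,3]; return int(c['fx']*q[0]/q[2]+c['cx']),int(c['fy']*q[1]/q[2]+c['cy'])
    if n=='scene': a=px(np.array([480,-70,70.])); b=px(np.array([600,220,40.]))
    else: a=(352,235); b=(215,195)
    ims=[cv2.resize(c['image'][max(0,y-s):y+s,x-s:x+s],(400,400),interpolation=cv2.INTER_CUBIC) for (x,y),s in((a,32),(b,50))]
    cv2.imwrite(f'pics/{n}_crop.png',np.hstack(ims))
a,b=[cv2.imread(f'pics/{n}_crop.png') for n in C]
cv2.imwrite('pics/crops.png',cv2.resize(np.vstack([a,b]),(600,600)))
E
python3 m.py
```

```text
scene col region pts 747
10 88 [496.7 -87.1  19.9] [[480.0, -109.0, 11.0], [512.0, -58.0, 29.0]]
30 210 [496.3 -83.   48.2] [[478.0, -109.0, 31.0], [510.0, -57.0, 60.0]]
64 217 [489.8 -92.7  91.5] [[475.0, -109.0, 65.0], [496.0, -72.0, 117.0]]
118 172 [477.8 -90.3 123.6] [[458.0, -108.0, 119.0], [495.0, -72.0, 127.0]]
130 12 [476.4 -89.5 135.1] [[473.0, -93.0, 132.0], [480.0, -86.0, 138.0]]
axis [474.2 -89.7] 0.7305718484206621
boss n 201 ang pct [-11.   8.  24.  47.  67.]
boss top mean [22.9 15.3] ang 33.8 proj max 39.625700317146176
bed rect ((612.1184692382812, 252.37246704101562), (211.90170288085938, 270.7698974609375), 88.77005767822266)
fence top 173 ((578.6205444335938, 264.34844970703125), (80.968017578125, 85.50537109375), 46.91128921508789) [580.2 264.   65. ]
housing 500 ((577.2667236328125, 306.4588928222656), (98.30072021484375, 112.2182388305664), 89.90864562988281) [580.7 325.3  55.1]
top col region pts 453
10 26 [463.2 -78.1  16.9] [[448.0, -111.0, 10.0], [483.0, -59.0, 28.0]]
30 74 [482.5 -73.1  53.3] [[453.0, -92.0, 34.0], [505.0, -58.0, 60.0]]
64 42 [462.1 -78.7  93.2] [[453.0, -97.0, 67.0], [480.0, -71.0, 115.0]]
118 231 [472.6 -90.  124.5] [[455.0, -108.0, 121.0], [491.0, -72.0, 128.0]]
130 12 [472.8 -89.8 137.1] [[470.0, -93.0, 136.0], [476.0, -86.0, 140.0]]
axis [473.1 -90.6] 0.1757376104688964
boss n 77 ang pct [ 7. 26. 53. 71. 86.]
boss top mean [19.8 18.5] ang 43.0 proj max 36.922679809371196
bed rect ((612.1765747070312, 252.77732849121094), (210.49554443359375, 273.6960754394531), 89.47645568847656)
fence top 225 ((574.8556518554688, 263.7070617675781), (13.32234001159668, 108.66864013671875), 89.56339263916016) [574.4 263.4  65.8]
housing 688 ((574.8004760742188, 305.95513916015625), (97.26349639892578, 109.05034637451172), 89.81547546386719) [575.2 329.2  55.8]
```

View pics/crops.png

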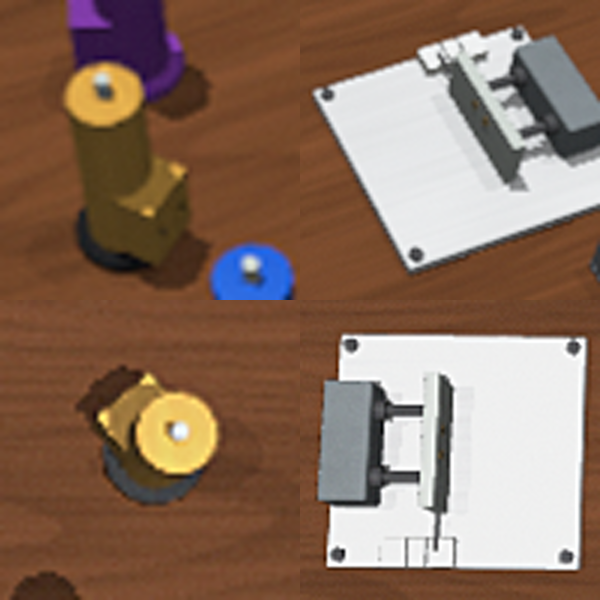

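Both crops show the same column: the boss faces roughly +x+y (about 40°). The fence face runs along world x, with its front at y≈257.7 and centre at x≈575. I'll move to hover over the column.

Request:
arm_command --rows '[25,-51,0,-3,94,25,-51,0,-3,94,25,-51,0,-3,94,25,-51,0,-3,94,25,-51,0,-3,94]' --newtons 40

```text
clock: 0.72
eef_pos: [294.6, 266.6, 188.6]
eef_rot: [-3.142, 0.0, 2.566]
wrist_force: [0.6, -0.4, 0.0]
finger_gap: 93.9
```

Request:
arm_command --rows '[25,-51,0,-3,94,25,-51,0,-3,94,25,-51,0,-3,94,25,-51,0,-3,94,25,-51,0,-3,94]'

```text
clock: 1.35
eef_pos: [419.7, 11.4, 188.6]
eef_rot: [3.141, 0.0, 2.303]
wrist_force: [0.7, 0.9, 0.2]
finger_gap: 94.1
```

Request:
arm_command --rows '[0,0,20,0,94,0,0,0,0,94]'

```text
clock: 1.6
eef_pos: [419.7, 12.9, 209.2]
eef_rot: [3.141, 0.001, 2.304]
wrist_force: [-0.7, -0.1, 0.1]
finger_gap: 94.1
```

```bash
cat > w.py <<'E'
from h import *
c=cam('wrist'); W=world(c); cv2.imwrite('pics/wrist1.png',c['image'])
print(manip.read_state()['eef_pos'],np.array(c['pose']).round(2).tolist())
S=world(dict(np.load('pics/scene.npz')))
a=np.array([473.3,-90.2])
for n,V in(('wrist',W),('scene',S)):
    V=V.reshape(-1,3); V=V[~np.isnan(V[:,0])]
    d=V[:,:2]-a; r=np.hypot(*d.T)
    t=V[(r<25)&(V[:,2]>120)&(V[:,2]<129)]
    if len(t): print(n,'top',len(t),t.mean(0),cv2.minEnclosingCircle(t[:,:2].astype(np.float32)))
    t=V[(r>22)&(r<45)&(V[:,2]>56)&(V[:,2]<64)]
    if len(t)>5: print('bosstop',len(t),cv2.minAreaRect(t[:,:2].astype(np.float32)),np.percentile(t,[2,98],axis=0))
    t=V[(r>24)&(r<45)&(V[:,2]>16)&(V[:,2]<56)]
    if len(t)>20:
        best=(0,)
        for th in range(0,90):
            p=(t[:,:2]-a)@[np.cos(np.radians(th)),np.sin(np.radians(th))]
            k=(np.abs(p-33)<2).sum(); best=max(best,(k,th))
        n_=[np.cos(np.radians(best[1])),np.sin(np.radians(best[1]))]
        q=t[np.abs((t[:,:2]-a)@n_-33)<2.5]; u,s,vt=np.linalg.svd(q[:,:2]-q[:,:2].mean(0)); 
        print('face',len(t),best,'refined normal',np.degrees(np.arctan2(vt[1,1],vt[1,0])),q.mean(0))
for x0,x1,y0,y1 in((320,420,-120,20),(540,660,-100,0),(540,660,-230,-100)):
    V=S.reshape(-1,3);t=V[(V[:,0]>x0)&(V[:,0]<x1)&(V[:,1]>y0)&(V[:,1]<y1)&(V[:,2]>100)]; print('nbr',len(t),t.mean(0) if len(t) else 0)
E
python3 w.py
```

```text
[419.20943942  13.40829367 208.42027687] [[0.74, 0.64, 0.19, 365.46], [0.67, -0.71, -0.2, 73.47], [0.0, 0.28, -0.96, 405.04], [0.0, 0.0, 0.0, 1.0]]
wrist top 1049 [471.14193747 -87.44908173 124.61403896] ((471.92938232421875, -89.17028045654297), 20.31512451171875)
bosstop 319 ((489.9815979003906, -75.06393432617188), (21.191646575927734, 37.09092712402344), 42.14467239379883) [[473.19531347 -87.42249167  57.87918677]
 [506.22260584 -56.70708828  61.23612726]]
face 210 (np.int64(71), 89) refined normal 127.32659489303977 [483.63510003 -57.33259756  36.79916739]
scene top 165 [477.57705238 -90.29630394 123.83496569] ((476.59613037109375, -88.46888732910156), 21.565317153930664)
bosstop 80 ((494.1806640625, -74.79527282714844), (20.22734832763672, 38.06968688964844), 42.3717155456543) [[478.74372822 -92.96926485  56.81523104]
 [510.24384542 -58.35823493  62.30963377]]
face 132 (np.int64(64), 32) refined normal 33.18173830853687 [499.73860493 -69.55971633  36.44578195]
nbr 236 [371.97967103 -48.63648336 119.17628893]
nbr 289 [614.44644723 -59.64167002 120.64115792]
nbr 309 [ 619.46865123 -173.11693567  120.63119376]
```

View pics/wrist1.png

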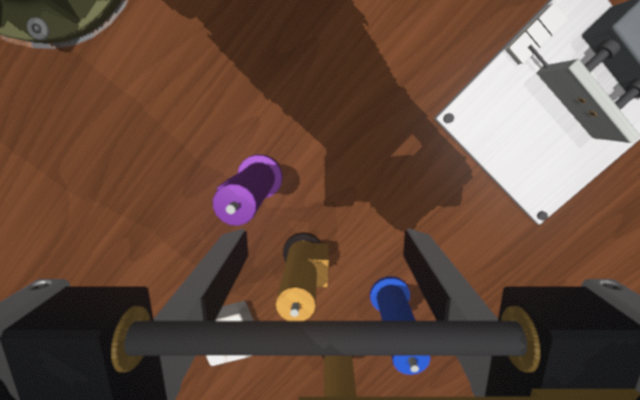

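The wrist view shows the column top at (295,303) with the boss to its right, between purple (235,205) and blue (410,360). Two cameras put the boss normal at about 41° and the axis at about (473,-90). The tool closes along 42°, so I'll go straight to the grasp.

Request:
arm_command --rows '[27,-51,0,0,94,26.5,-51.5,0,0,94,0,0,-40,0,94,0,0,0,0,94]'

```text
clock: 2.15
eef_pos: [471.2, -88.3, 165.9]
eef_rot: [-3.138, -0.005, 2.306]
wrist_force: [1.2, -0.3, 0.7]
finger_gap: 93.8
```

Request:
arm_command --rows '[0,0,-40,0,94,0,0,-30,0,94,0,0,-18,0,94,0,0,0,0,94]'

```text
clock: 2.65
eef_pos: [472.5, -88.2, 80.9]
eef_rot: [-3.141, -0.001, 2.307]
wrist_force: [0.1, 0.2, 0.4]
finger_gap: 94.1
```

Request:
arm_command --rows '[0,0,0,0,60,0,0,0,0,48,0,0,0,0,42,0,0,0,0,36,0,0,0,0,30]' --newtons 40

```text
clock: 3.28
eef_pos: [472.8, -89.2, 80.7]
eef_rot: [3.142, 0.0, 2.305]
wrist_force: [-0.1, 0.3, 0.1]
finger_gap: 47.3
```

Request:
arm_command --rows '[0,0,0,0,30,0,0,0,0,30,0,0,0,0,30]'

```text
clock: 3.65
eef_pos: [472.7, -89.2, 80.6]
eef_rot: [-3.141, -0.0, 2.305]
wrist_force: [-1.2, -0.3, 0.4]
finger_gap: 39.6
```

```bash
sed -i "s/wrist1/wrist2/" w.py; python3 w.py
```

```text
[472.69488293 -89.23444732  80.61716614] [[0.74, 0.64, 0.18, 418.73], [0.67, -0.71, -0.2, -28.73], [-0.0, 0.28, -0.96, 276.58], [0.0, 0.0, 0.0, 1.0]]
wrist top 4076 [471.73102044 -87.44433399 124.86104937] ((470.67095947265625, -87.32036590576172), 23.395116806030273)
bosstop 630 ((488.9941711425781, -66.59635162353516), (19.23102378845215, 32.378562927246094), 63.942508697509766) [[473.00186871 -78.39625462  57.11039528]
 [498.46404995 -56.56219248  61.08301037]]
face 305 (np.int64(104), 89) refined normal -51.40115159175738 [483.57197823 -57.41443615  37.71947801]
scene top 165 [477.57705238 -90.29630394 123.83496569] ((476.59613037109375, -88.46888732910156), 21.565317153930664)
bosstop 80 ((494.1806640625, -74.79527282714844), (20.22734832763672, 38.06968688964844), 42.3717155456543) [[478.74372822 -92.96926485  56.81523104]
 [510.24384542 -58.35823493  62.30963377]]
face 132 (np.int64(64), 32) refined normal 33.18173830853687 [499.73860493 -69.55971633  36.44578195]
nbr 236 [371.97967103 -48.63648336 119.17628893]
nbr 289 [614.44644723 -59.64167002 120.64115792]
nbr 309 [ 619.46865123 -173.11693567  120.63119376]
```

Gripped at 39.6 mm, as expected. Now lift, carry and turn about 50°.

Request:
arm_command --rows '[0,0,15,0,30,0,0,25,0,30,0,15,0,4,30,8,24,0,6,30,10,28,0,6,30]'

```text
clock: 4.32
eef_pos: [490.9, -21.6, 121.5]
eef_rot: [3.141, 0.0, 2.587]
wrist_force: [0.6, -0.9, -4.1]
finger_gap: 39.7
```

Request:
arm_command --rows '[12,32,0,6,30,12,32,0,6,30,12,32,0,6,30,12,32,0,6,30,12,32,0,5,30]'

```text
clock: 4.95
eef_pos: [551.0, 139.0, 121.4]
eef_rot: [3.142, 0.0, 3.094]
wrist_force: [-0.6, -0.5, -4.2]
finger_gap: 39.2
```

Request:
arm_command --rows '[12,30,0,5,30,12,20,0,0,30,0,5,0,0,30,0,0,0,0,30,0,0,0,0,30]'

```text
clock: 5.58
eef_pos: [574.5, 192.1, 120.9]
eef_rot: [-3.141, -0.0, -3.106]
wrist_force: [-0.2, -0.1, -3.6]
finger_gap: 39.5
```

```bash
cat > v.py <<'E'
import sys
from h import *
st=manip.read_state(); e=st['eef_pos']; print(e.round(1),st['eef_rot'].round(4),st['wrist_force'].round(1))
dz=float(sys.argv[1])   # column underside height
ims=[]
for n in('scene','top','wrist'):
    c=cam(n); W=world(c); cv2.imwrite(f'pics/{n}_{sys.argv[2]}.png',c['image'])
    V=W.reshape(-1,3); V=V[~np.isnan(V[:,0])]; d=V[:,:2]-e[:2]
    t=V[(np.hypot(*d.T)<8)&(V[:,2]>dz+131)&(V[:,2]<dz+141)]
    if len(t): print(n,'stud',len(t),t.mean(0).round(1))
    t=V[(np.abs(d[:,0])<40)&(d[:,1]>21)&(d[:,1]<48)&(np.abs(V[:,2]-dz-60)<2.5)]
    if len(t)>5: print(n,'bosstop',len(t),cv2.minAreaRect(t[:,:2].astype(np.float32)),np.percentile(t,[2,98],axis=0).round(1).tolist())
    t=V[(np.abs(V[:,0]-575)<70)&(V[:,1]>245)&(V[:,1]<300)&(np.abs(V[:,2]-66)<2.5)]
    if len(t)>5: print(n,'fencetop',len(t),cv2.minAreaRect(t[:,:2].astype(np.float32)),np.percentile(t,[2,98],axis=0).round(1).tolist())
E
python3 v.py 40 a
```

```text
[574.5 192.1 120.9] [-3.1415e+00 -1.0000e-04 -3.1059e+00] [-0.2 -0.1 -3.6]
scene stud 10 [578.5 192.1 175.5]
scene bosstop 26 ((583.0826416015625, 219.6738739013672), (24.312355041503906, 11.781375885009766), 5.059496879577637) [[571.4, 214.3, 97.7], [594.9, 225.3, 101.6]]
scene fencetop 118 ((580.364990234375, 264.0697326660156), (106.96600341796875, 12.94578742980957), 0.11426954716444016) [[533.4, 257.9, 63.6], [630.5, 270.1, 68.1]]
wrist stud 287 [574.5 193.3 176.3]
wrist bosstop 535 ((572.231689453125, 219.53402709960938), (29.355823516845703, 12.7633695602417), 0.1516747921705246) [[557.9, 213.5, 98.7], [581.3, 225.5, 101.2]]
wrist fencetop 1899 ((574.4168701171875, 264.4171447753906), (12.327554702758789, 110.00576782226562), 89.71856689453125) [[521.1, 258.6, 64.2], [626.3, 270.1, 67.1]]
```

View pics/wrist_a.png

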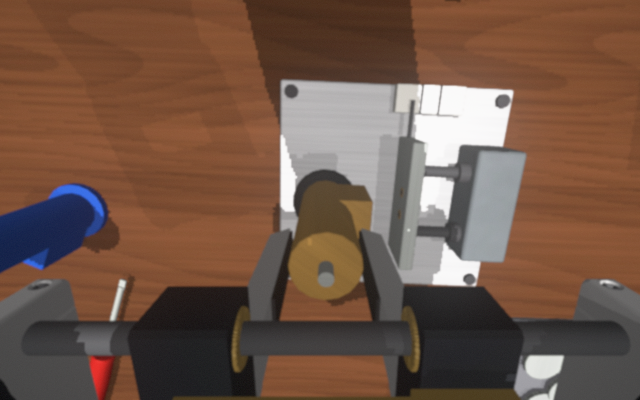

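The wrist view shows the column held upright over the bed, boss (350,205) facing the fence plate at (410,200) and the pointer at (412,115) short of the scale lines. Next I'll check the boss yaw against the fence edge in the same wrist picture.

```bash
cat > e.py <<'E'
import sys
from h import *
dz=float(sys.argv[1])
c=dict(np.load('pics/wrist.npz')); W=world(c); V=W.reshape(-1,3); V=V[~np.isnan(V[:,0])]
e=manip.read_state()['eef_pos']
def edge(t,pick,x0,x1,w=2.5):
    X=[];Y=[]
    for x in np.arange(x0,x1,w):
        k=t[(t[:,0]>=x)&(t[:,0]<x+w)]
        if len(k)>3: X.append(x+w/2); Y.append(pick(k[:,1]))
    X=np.array(X);Y=np.array(Y); 
    if len(X)<3: return None
    p=np.polyfit(X,Y,1); k=np.abs(Y-np.polyval(p,X))<1.0; p=np.polyfit(X[k],Y[k],1)
    return round(np.degrees(np.arctan(p[0])),2),round(np.polyval(p,e[0]),2),k.sum(),len(X)
b=V[(np.abs(V[:,0]-e[0])<30)&(V[:,1]>e[1]+8)&(V[:,1]<e[1]+45)&(np.abs(V[:,2]-dz-60)<2.5)]
print('boss front edge',edge(b,np.max,e[0]-16,e[0]+16),'left x',np.percentile(b[b[:,1]>e[1]+22,0],[0.5,99.5]).round(1))
f=V[(np.abs(V[:,0]-575)<60)&(V[:,1]>240)&(V[:,1]<310)&(np.abs(V[:,2]-66)<2.5)]
print('fence front',edge(f,np.min,522,626),'back',edge(f,np.max,522,626),'x',np.percentile(f[:,0],[.3,99.7]).round(1))
# boss side wall (-x side): line of points
s=V[(V[:,0]>e[0]-26)&(V[:,0]<e[0]-13)&(V[:,1]>e[1]+10)&(V[:,1]<e[1]+34)&(V[:,2]>dz+14)&(V[:,2]<dz+57)]
if len(s)>20:
    p=np.polyfit(s[:,1],s[:,0],1); print('side n',len(s),'slope deg',np.degrees(np.arctan(p[0])).round(2),'x',s[:,0].mean().round(1),s[:,1].min(),s[:,1].max())
E
python3 e.py 40
```

```text
boss front edge (np.float64(-3.72), np.float64(225.15), np.int64(3), 11) left x [557.7 584.4]
fence front (np.float64(-0.32), np.float64(258.54), np.int64(42), 42) back (np.float64(-0.39), np.float64(270.02), np.int64(42), 42) x [519.6 628.6]
side n 433 slope deg 0.67 x 557.8 202.35564552116915 225.78614692075948
```

Boss normal 89.3°, fence normal 89.65°: parallel within 0.4°, and x is centred within about 1 mm. I'll shift -1 mm in x and lower.

Request:
arm_command --rows '[-1,3,-13,0,30,0,4,-10,0,30,0,0,-3,0,30,0,0,0,0,30]'

```text
clock: 6.22
eef_pos: [573.7, 199.8, 94.3]
eef_rot: [-3.141, -0.001, -3.105]
wrist_force: [0.2, -0.2, -3.8]
finger_gap: 39.1
```

Request:
arm_command --rows '[0,0,-1,0,30,0,0,0,0,30]'

```text
clock: 6.48
eef_pos: [573.8, 199.8, 93.8]
eef_rot: [3.142, 0.0, -3.105]
wrist_force: [-1.2, 0.4, -3.9]
finger_gap: 39.3
```

Request:
arm_command --rows '[0,0,-1,0,30,0,0,0,0,30]'

```text
clock: 6.72
eef_pos: [573.8, 199.8, 92.7]
eef_rot: [3.142, 0.0, -3.105]
wrist_force: [-0.0, -0.5, -4.4]
finger_gap: 39.6
```

Request:
arm_command --rows '[0,0,-0.5,0,30,0,0,0,0,30]'

```text
clock: 6.98
eef_pos: [574.0, 199.8, 92.6]
eef_rot: [3.142, 0.001, -3.105]
wrist_force: [-1.0, -1.7, 1.7]
finger_gap: 39.4
```

Request:
arm_command --rows '[0,0,-0.5,0,30,0,0,0,0,30]'

```text
clock: 7.22
eef_pos: [574.2, 199.8, 92.6]
eef_rot: [3.141, 0.001, -3.105]
wrist_force: [-1.7, -1.2, 6.5]
finger_gap: 39.0
```

It's on the bed. I'll ease the down-force a little and slide toward the fence.

Request:
arm_command --rows '[0,3,0.5,0,30,0,6,0,0,30,0,6,0,0,30,0,5,0,0,30,0,0,0,0,30]'

```text
clock: 7.85
eef_pos: [574.1, 219.9, 92.7]
eef_rot: [-3.141, 0.001, -3.105]
wrist_force: [-1.1, -2.5, 5.7]
finger_gap: 39.3
```

```bash
python3 v.py 12 b; python3 e.py 12
```

```text
[574.1 219.9  92.7] [-3.1414e+00  1.2000e-03 -3.1051e+00] [-1.1 -2.5  5.7]
scene stud 11 [578.3 220.6 147.4]
scene bosstop 24 ((583.6843872070312, 248.02236938476562), (10.850014686584473, 24.277509689331055), 76.62764739990234) [[573.3, 241.8, 69.8], [595.4, 253.1, 74.0]]
scene fencetop 99 ((594.06884765625, 257.6925964355469), (24.9428653717041, 75.25521850585938), 89.9420394897461) [[560.2, 247.6, 63.6], [630.2, 270.2, 68.4]]
wrist stud 280 [574.  221.  148.1]
wrist bosstop 534 ((572.097412109375, 247.3746337890625), (30.164175033569336, 12.5445556640625), 0.39639779925346375) [[557.4, 241.2, 70.3], [581.1, 253.2, 73.1]]
wrist fencetop 1597 ((559.1934814453125, 257.9376220703125), (25.647188186645508, 79.66944885253906), 89.53459930419922) [[520.6, 258.7, 64.2], [590.7, 270.3, 67.2]]
boss front edge (np.float64(-2.37), np.float64(253.07), np.int64(3), 11) left x [557.2 584.8]
fence front (np.float64(-0.93), np.float64(258.48), np.int64(7), 30) back (np.float64(-0.53), np.float64(270.22), np.int64(30), 30) x [519.7 595.6]
side n 431 slope deg 0.54 x 557.3 229.8863753746772 252.9741240984817
```

View pics/wrist_b.png

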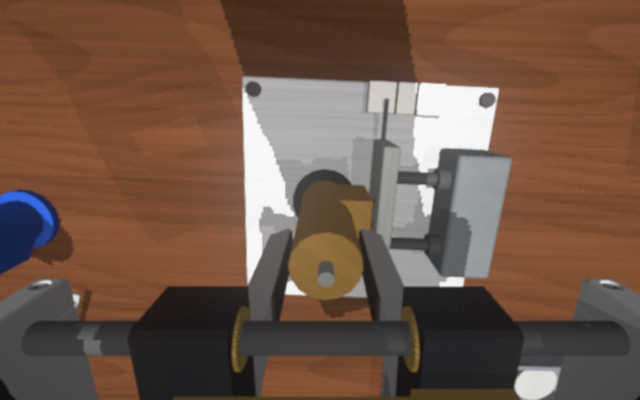

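The boss is centred on the fence within about 0.6 mm, parallel, and about 5.4 mm from contact. I expect 16 mm of travel at TCP y≈241. Pushing gradually.

Request:
arm_command --rows '[0,3,0,0,30,0,3,0,0,30,0,3,0,0,30,0,3,0,0,30,0,0,0,0,30]' --newtons 50

```text
clock: 8.62
eef_pos: [574.2, 230.9, 92.7]
eef_rot: [-3.14, 0.001, -3.105]
wrist_force: [0.5, -9.2, 7.1]
finger_gap: 39.0
```

Request:
arm_command --rows '[0,3,0,0,30,0,3,0,0,30,0,2,0,0,30,0,0,0,0,30,0,0,0,0,30]'

```text
clock: 9.25
eef_pos: [574.3, 238.2, 92.8]
eef_rot: [-3.139, 0.001, -3.106]
wrist_force: [-0.4, -13.3, 7.8]
finger_gap: 39.0
```

```bash
python3 v.py 12 c; python3 e.py 12; python3 -c "
from h import *
w=cv2.imread('pics/wrist_c.png');s=cv2.imread('pics/scene_c.png')
cv2.imwrite('pics/c.png',np.vstack([cv2.resize(w[60:260,220:540],(640,400)),cv2.resize(s[130:230,350:510],(320,200),interpolation=2).repeat(1,0) if 0 else cv2.resize(s[135:225,345:489],(640,400),interpolation=cv2.INTER_CUBIC)])[:800]); i=cv2.imread('pics/c.png'); cv2.imwrite('pics/c.png',cv2.resize(i,(480,600)))"
```

```text
[574.3 238.2  92.8] [-3.1390e+00  9.0000e-04 -3.1058e+00] [ -0.4 -13.3   7.8]
scene stud 9 [578.7 238.7 146.5]
scene bosstop 24 ((583.9357299804688, 265.1777038574219), (9.516627311706543, 23.708158493041992), 81.33650970458984) [[573.7, 260.0, 69.6], [594.9, 270.8, 73.6]]
scene fencetop 90 ((594.9578857421875, 265.8158264160156), (34.24748992919922, 75.01094055175781), 89.57884979248047) [[562.0, 250.7, 63.6], [631.3, 282.8, 67.7]]
wrist stud 289 [574.2 239.5 148.1]
wrist bosstop 524 ((572.1891479492188, 265.3604736328125), (12.375635147094727, 30.37099266052246), 89.26443481445312) [[557.7, 259.5, 70.4], [581.5, 271.2, 73.1]]
wrist fencetop 1493 ((573.7181396484375, 264.1547546386719), (38.176761627197266, 109.0001220703125), 89.13175201416016) [[520.6, 256.2, 64.0], [582.7, 283.1, 67.3]]
boss front edge (np.float64(-1.61), np.float64(271.17), np.int64(5), 10) left x [557.4 585.2]Traceback (most recent call last):
  File "e.py", line 18, in <module>
    print('fence front',edge(f,np.min,522,626),'back',edge(f,np.max,522,626),'x',np.percentile(f[:,0],[.3,99.7]).round(1))
                        ~~~~^^^^^^^^^^^^^^^^^^
  File "e.py", line 13, in edge
    p=np.polyfit(X,Y,1); k=np.abs(Y-np.polyval(p,X))<1.0; p=np.polyfit(X[k],Y[k],1)
                                                            ~~~~~~~~~~^^^^^^^^^^^^^
    raise TypeError("expected non-empty vector for x")
TypeError: expected non-empty vector for x
```

View pics/c.png

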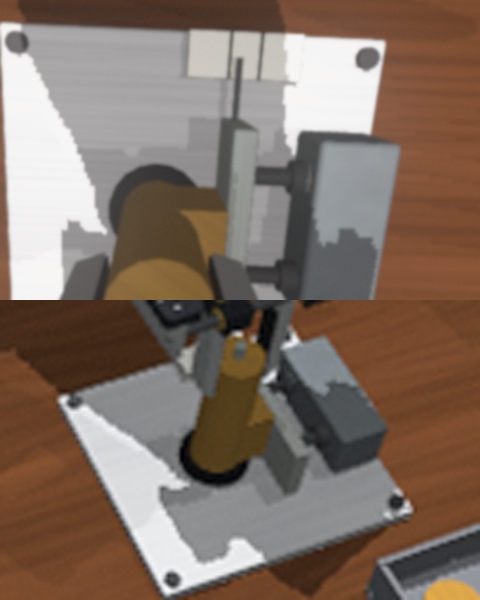

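Contact is flat and the pointer (240,60 in the crop) sits just past the first line (231), with the second at 262. Fence travel measures 12.9 mm and stud-to-TCP offset is unchanged, so there is no tilt. About 3 mm more to go.

Request:
arm_command --rows '[0,1.5,0,0,30,0,1.5,0,0,30,0,0,0,0,30,0,0,0,0,30,0,0,0,0,30]'

```text
clock: 10.02
eef_pos: [574.4, 240.9, 92.8]
eef_rot: [-3.139, 0.001, -3.106]
wrist_force: [-0.5, -13.8, 8.1]
finger_gap: 39.1
```

Request:
arm_command --rows '[0,0,0,0,30,0,0,0,0,30,0,0,0,0,30,0,0,0,0,30]'

```text
clock: 10.52
eef_pos: [574.4, 240.9, 92.8]
eef_rot: [-3.139, 0.001, -3.106]
wrist_force: [0.1, -14.9, 9.0]
finger_gap: 39.4
```

```bash
python3 v.py 12 d; cat >> e.py <<'E'
E
sed -i "/'fence front'/s/'fence front',edge(f,np.min,522,626),//" e.py; python3 e.py 12; python3 -c "
from h import *
w=cv2.imread('pics/wrist_d.png');cv2.imwrite('pics/d.png',cv2.resize(w[60:260,280:540],(780,600),interpolation=cv2.INTER_CUBIC))"
```

```text
[574.4 240.9  92.8] [-3.1386e+00  8.0000e-04 -3.1059e+00] [  0.1 -14.9   9. ]
scene stud 11 [577.4 242.5 146.6]
scene bosstop 24 ((591.9137573242188, 272.0527038574219), (34.14020538330078, 19.008975982666016), 22.9384708404541) [[573.9, 263.4, 69.7], [602.9, 280.4, 73.4]]
scene fencetop 86 ((595.0775146484375, 265.19256591796875), (40.137359619140625, 73.4024887084961), 88.75308990478516) [[561.1, 249.9, 63.7], [631.4, 285.3, 68.3]]
wrist stud 293 [574.3 242.2 148.1]
wrist bosstop 522 ((572.098388671875, 268.14794921875), (30.075822830200195, 12.327878952026367), 0.5239382982254028) [[557.5, 262.2, 70.2], [581.6, 274.0, 73.0]]
wrist fencetop 1494 ((573.968505859375, 265.60736083984375), (41.02507781982422, 109.14556121826172), 89.65489959716797) [[520.7, 256.5, 64.2], [582.7, 285.8, 67.4]]
boss front edge (np.float64(1.54), np.float64(274.36), np.int64(3), 11) left x [557.3 585.1]
back (np.float64(-0.52), np.float64(285.65), np.int64(26), 26) x [519.7 586.1]
side n 531 slope deg -7.04 x 556.7 250.94652691751668 274.8701708639879
```

View pics/d.png

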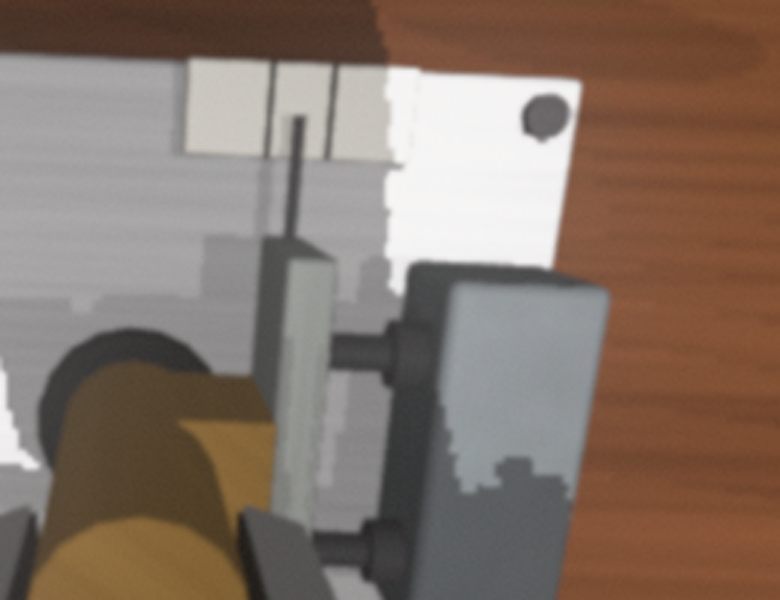

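The pointer (297,120) is midway between the lines (270, 333), with travel at 15.5 mm, giving about 9.8 N at the fence. The extra wrist force is bed friction from the down-force, so I'll ease that slightly.

Request:
arm_command --rows '[0,0,0.5,0,30,0,0,0,0,30,0,0,0,0,30,0,0,0,0,30,0,0,0,0,30]'

```text
clock: 11.3
eef_pos: [574.2, 240.9, 92.8]
eef_rot: [-3.138, 0.0, -3.106]
wrist_force: [1.4, -13.6, 5.1]
finger_gap: 39.9
```

```bash
python3 v.py 12 f; python3 e.py 12
```

```text
[574.2 240.9  92.8] [-3.1385e+00  4.0000e-04 -3.1059e+00] [  1.4 -13.6   5.1]
scene stud 11 [578.  241.8 147.6]
scene bosstop 24 ((585.000732421875, 267.6682434082031), (11.163119316101074, 22.031524658203125), 86.6650619506836) [[574.6, 262.1, 69.7], [595.8, 273.2, 72.6]]
scene fencetop 92 ((596.5234375, 268.6076965332031), (73.70034790039062, 34.13014602661133), 0.11568931490182877) [[563.8, 255.4, 63.7], [631.9, 285.5, 68.1]]
wrist stud 285 [574.2 242.2 148.1]
wrist bosstop 523 ((572.0177612304688, 268.20391845703125), (12.488588333129883, 29.885398864746094), 89.93175506591797) [[557.5, 262.2, 70.3], [581.7, 273.9, 73.1]]
wrist fencetop 1499 ((574.13427734375, 265.5765686035156), (41.077022552490234, 109.39268493652344), 89.55768585205078) [[520.7, 256.0, 64.0], [582.6, 285.8, 67.3]]
boss front edge (np.float64(-4.26), np.float64(273.35), np.int64(3), 11) left x [557.2 584.7]
back (np.float64(-0.59), np.float64(285.67), np.int64(26), 26) x [519.9 586.1]
side n 530 slope deg -7.46 x 556.6 250.91282758205872 274.89483576282623
```

```bash
python3 -c "
from cell import manip
print(manip.sign_off())"
```

```text
the job is handed in; nothing more can be done
None
```

The bossed brass column is standing upright on the bed, pressed against the fence with the gripper still holding it, and the job is handed in at about 11.5 s on the clock.

What the last checks showed:
- **Fence travel:** about 15.5 mm, with the pointer roughly midway between the two scale lines. By the spring figures that is about 9.8 N on the fence, and it never came near the hard end.
- **Centring and angle:** the boss was centred on the fence to about 0.5 mm. It was parallel to within about 0.5° just before contact. I compared boss and fence edges and did not sight the screw holes against the bushes.
- **Upright:** the stud's offset from the gripper did not change during the push, so there was no sign of tilt.
- **Bystanders:** I touched nothing else on the bench, but took no final picture of the other items to confirm it.

Two readings disagreed:
- **Wrist force:** it read 13.6 N along the push, not 10 N. I put the extra down to bed friction, because about 9 N of down-force is still on the column. It fell when I eased the down-force, while the travel stayed the same.
- **Side wall of the boss:** after contact this fit came out 7° off. I discounted it, because the measuring window probably caught part of the fence, and the fence and boss edges still looked flat together.

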